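Swap the wrong-shaft clock movement in the kit

ROBOT

A 6-joint arm with a two-finger parallel gripper is mounted at the origin on the work surface. World frame = base frame: x ahead of the robot, y to its left, z up, the work surface at z = 0. Lengths are in m, angles in rad, forces in N, time in s.
With the tool pointing down it reaches from about 0.3 to 0.875 m from the base axis. Payload 6.4 kg.
Tool frame: the origin (TCP) lies at the very end of the fingers, on their centre line; the grasp point (between the pads) lies 19 mm behind it; z points along the fingers, y is the direction in which the jaws open and shut (so a half turn about z gives the same grasp; the last joint's range is limited). The gripper opens to 85 mm and grips with 20 to 120 N. Pads are 22 mm wide; open, the fingers measure 114 mm over their backs; the gripper's body (76 mm by 85 mm) begins 54 mm behind the grasp point. The pads swing forward as they close: fully open they stand 13 mm farther back than shut.
Start: joints at [-1.382, 0.181, 1.607, -0, 1.354, -0.206], TCP at [0.221, -0.531, 0.231] pointing down, gripper open.
Joint ranges: [-2.99, 2.99], [-0.89, 2.07], [0.3, 2.58], [-1.14, 4.28], [0, 2.63], [-3.12, 3.12]. Speed limits (rad/s): [2.57, 2.57, 3.01, 3.14, 3.14, 3.14].

INTERFACE

Orientations are given as a unit quaternion [x, y, z, w].
In Python, from cell import telemetry, viewer, env gives the robot as it stands. The module is installed in compiled form; this text tells all that it offers.
- The arm moves only by the shell command python3 -m pendant 'ROWS'. ROWS is JSON, one flat list of numbers, 7 for each row, row after row: the turn, a rotation vector about the world's x, y, z in degrees, then the shift along the world's x, y, z in mm, then the finger opening in mm, from 0 to 85.4. In form: [ax, ay, az, tx, ty, tz, grip, ax, ay, az, tx, ty, tz, grip, ...]. A call has 1 to 10 rows; each row shifts and turns the pose as measured when the row begins; what a row does not reach is not made up. A row lasts 1/10 s, in which the tool goes at most 50 mm and 8.59 degrees, less where a joint would pass 70% of its speed; a pose out of reach is approached as far as the arm can. A call with a gripper value outside its range is refused whole. The fingers move at their own pace and stop on an object; the grip force is fixed at half the most. Time passes only in rows, so rows that do not move let the fingers close. It gives the time, the measured TCP pose, the force and the opening at its end, in the units of the state.
- telemetry.get_state(): the state, without advancing time (a new reading comes with each control period).
- viewer.read_camera(name): name is "scene" or "side" or "wrist"; returns a dict with "frame" (384x512x3 uint8, blue, green, red), "range_z" (384x512 float32, m along the optical axis (not along the pixel's ray), 0 where there is no reading), "fx", "fy", "cx", "cy" (pixels), "rvec" (rotation vector, rad) and "tvec" (3), from world to camera coordinates, as OpenCV has them. Camera axes: x right, y down, z forward; pixel columns grow to the right and rows downward; lengths in m; the calibration is good to about 2 mm. A picture is of the moment at which its call begins.
- env.job_done(): hands the job in, once; it reports no verdict.
The state is a dict: "t": time; "joints": joint angles; "joint_vel": joint speeds; "joint_efforts": joint torques, N m; "eef_pos": TCP position; "orientation": TCP orientation; "wrist_force": force on the tool from outside, world axes, zero at the start; "torque": the same for the moment, N m; "gripper_width": finger opening in m.
Only numpy, scipy, OpenCV 4.12 (cv2) and the standard library are available. Lean on these libraries where they do the work, as an engineer would, in place of code of your own. Each camera call takes 0.05 s, during which the arm holds its last target.

TASK

One of the four clock movements in the grey kit tray has a longer shaft than the other three: take it out and lower it, shaft up, into the empty wooden returns box. Take the movement whose shaft matches the three good ones from the stock rack, where they stand on edge, lay it down on its back on the green mat and let go, then take it again by its sides and lower it, shaft up, into the free pocket of the kit tray until it lies flat and fully home. Do not drop a movement into tray or box or let one go over onto its shaft, and leave the other movements and the tools where they are.

Things in the scene. Friction and masses are not known exactly. Their poses are not given: they have to be found in the camera images.
- kit_tray: grey kit tray, 196 x 154 mm, fixed. Origin: centre of underside. Floor 4 mm thick, 2 x 2 pockets at x +-45, y +-34 mm, square to the tray (any quarter turn fits). Corner ribs 10 mm high lean outward: 58.8 mm apart at the floor, 61.6 at the top; the middle 30 mm of each side is open for fingers. Free gap between movements: 34 mm along x, only 12 mm along y, so take them by the x sides.
- pocket0 (a point): centre of a pocket of the kit tray, on its floor, 4 mm above the table
- pocket1 (a point): centre of a pocket of the kit tray, on its floor, 4 mm above the table
- pocket2 (a point): centre of a pocket of the kit tray, on its floor, 4 mm above the table
- pocket3 (a point): centre of a pocket of the kit tray, on its floor, 4 mm above the table
- stock_rack: wooden stock rack, block 212 x 84 x 22 mm, fixed, with three grooves across it at x = -64, 0, +64 mm. Each groove is 19 mm wide (along x), 61 mm long (along y), its floor 6 mm above the table. Origin: centre of its underside. Movements stand in the grooves on edge, 48 mm free between one and the next apart from the shafts.
- returns_box: empty light-wood returns box, 138 x 108 x 30 mm outside, walls and floor 4 mm, open top, fixed. Origin: centre of its underside, x along its 138 mm side.
- kit_a: black clock movement, 56 x 56 x 16 mm, 55 to 100 g, brass shaft 8 mm thick out of the middle of its front. Origin: centre of the back face; z along the shaft, x and y along the sides. Shaft 12 mm long. Starts in one of the tray's pockets on its back, shaft up. Good.
- kit_b: black clock movement, 56 x 56 x 16 mm, 55 to 100 g, brass shaft 8 mm thick out of the middle of its front. Origin: centre of the back face; z along the shaft, x and y along the sides. Shaft 12 mm long. Starts in one of the tray's pockets on its back, shaft up. Good.
- kit_c: black clock movement, 56 x 56 x 16 mm, 55 to 100 g, brass shaft 8 mm thick out of the middle of its front. Origin: centre of the back face; z along the shaft, x and y along the sides. Shaft 12 mm long. Starts in one of the tray's pockets on its back, shaft up. Good.
- kit_long: black clock movement, 56 x 56 x 16 mm, 55 to 100 g, brass shaft 8 mm thick out of the middle of its front. Origin: centre of the back face; z along the shaft, x and y along the sides. Shaft 26 mm long. Starts in one of the tray's pockets on its back, shaft up. The wrong one.
- stock_short: black clock movement, 56 x 56 x 16 mm, 55 to 100 g, brass shaft 8 mm thick out of the middle of its front. Origin: centre of the back face; z along the shaft, x and y along the sides. Shaft 12 mm long. Starts on edge in a rack groove, z (shaft) level along the rack's +x, origin 34 mm and top edge 62 mm above the table. Matches the kit. Stands on its edge by itself; a push on its front 50 mm up, above the shaft, tips it onto its back.
- stock_long: black clock movement, 56 x 56 x 16 mm, 55 to 100 g, brass shaft 8 mm thick out of the middle of its front. Origin: centre of the back face; z along the shaft, x and y along the sides. Shaft 26 mm long. Starts on edge in a rack groove, z (shaft) level along the rack's +x, origin 34 mm and top edge 62 mm above the table. Not wanted.
- stock_extra_long: black clock movement, 56 x 56 x 16 mm, 55 to 100 g, brass shaft 8 mm thick out of the middle of its front. Origin: centre of the back face; z along the shaft, x and y along the sides. Shaft 36 mm long. Starts on edge in a rack groove, z (shaft) level along the rack's +x, origin 34 mm and top edge 62 mm above the table. Not wanted.
- clear_mat (a point): middle of the bare part of the mat, between the robot and the returns box, at table height; free for 55 mm either way along x and y
- loupe: black eye loupe, 33 mm wide, 24 mm high, standing on the mat between tray and returns box. Origin: centre of its underside. Leave alone.
- clock_key: brass double-wing clock key, lying, about 50 x 40 x 10 mm, on the mat between rack and returns box. Origin: about its middle, on the mat. Leave alone.
- tweezers: steel tweezers lying on the robot's side of the mat, 125 x 10 x 5 mm along their x. Origin: middle of the underside. Leave alone.
- screwdriver: thin steel screwdriver lying on the robot's side of the mat, 121 x 11 x 11 mm along its x (66 mm of handle to -x of the origin). Leave alone.
Mind the look-alikes: they are no part of the job. What is meant by the returns_box is not yellow, and is the smaller of those in its own colour.

How it is judged:
On the way:
1. the matching stock movement lies flat on its back on the mat, shaft up, let go (angle between stock_short's own z axis and vertical below 0.08 rad and height (world z) of stock_short below 0.004 m and linear speed of stock_short below 0.03 m/s and contact force between the fingers and stock_short below 0.05 N and horizontal distance between stock_short and kit_tray above 0.09 m), for 0.2 s.
At the end, for the whole second after the job is handed in: stock_short lies shaft up in the kit tray's free pocket: within 4 mm of its centre, on its floor (origin under 6.5 mm above the tray's underside), level to 0.06 rad. kit_long lies shaft up on the returns box's floor (origin under 8 mm), level to 0.1 rad. Both let go and at rest ((horizontal distance between stock_short and pocket0 below 0.004 m or horizontal distance between stock_short and pocket1 below 0.004 m or horizontal distance between stock_short and pocket2 below 0.004 m or horizontal distance between stock_short and pocket3 below 0.004 m) and z of stock_short in the frame of kit_tray below 0.0065 m and angle between stock_short's own z axis and vertical below 0.06 rad and linear speed of each of stock_short, kit_long below 0.02 m/s and contact force between the fingers and stock_short below 0.05 N and x of kit_long in the frame of returns_box between -0.04 and 0.04 m and y of kit_long in the frame of returns_box between -0.03 and 0.03 m and z of kit_long in the frame of returns_box below 0.008 m and angle between kit_long's own z axis and vertical below 0.1 rad and contact force between the fingers and kit_long below 0.05 N); the robot touches nothing.
It fails at once if a good movement of the kit, or one of the other two in the rack, is shifted by more than 20 mm (distance of any of kit_a, kit_b, kit_c, stock_long, stock_extra_long from where it was at the start of the episode above 0.02 m).
It fails at once if a tool (loupe, clock key, tweezers or screwdriver) is shifted by more than 30 mm (distance of any of loupe, clock_key, tweezers, screwdriver from where it was at the start of the episode above 0.03 m).
It fails at once if either swapped movement is tipped towards its face (its shaft more than 35 degrees below level) (angle between any of kit_long, stock_short's own z axis and vertical above 2.18 rad).
It fails at once if a movement is dropped into the tray or the box (faster than 0.6 m/s within 50 mm of its floor) instead of being lowered ((horizontal distance between stock_short and kit_tray below 0.11 m and z of stock_short in the frame of kit_tray below 0.05 m and linear speed of stock_short above 0.6 m/s) or (horizontal distance between kit_long and returns_box below 0.06 m and z of kit_long in the frame of returns_box below 0.05 m and linear speed of kit_long above 0.6 m/s)).
It also fails if it takes over 64 s, if anything falls off the work surface, if the arm or the gripper's body presses on something with over 40 N, if the wrist force passes 120 N, or if a joint passes its speed limit or range.

## Working session

There is one attempt and no reset: what is moved stays moved. The work goes in short steps, Python scripts to look and compute and a shell command to move; the robot and the scene stay as the last step left them, time stands still between calls to the robot, and variables do not carry over. Pictures are saved under pics/ and viewed, and the job is handed in when it is done.

```bash
mkdir -p pics; ls; python3 - <<'E'
from cell import telemetry, viewer, env
import cv2,numpy as np
print(telemetry.get_state())
for n in ("scene","side","wrist"):
    c=viewer.read_camera(n)
    cv2.imwrite(f"pics/{n}0.png",c["frame"])
    np.savez(f"{n}0.npz",**c)
    R=cv2.Rodrigues(np.array(c["rvec"]))[0]
    print(n,c["fx"],c["fy"],c["cx"],c["cy"],(-R.T@np.array(c["tvec"]).ravel()).round(3),R[2].round(3))
E
```

```text
pics
{'t': 0.0, 'joints': array([-1.38231262e+00,  1.81547802e-01,  1.60800416e+00,  2.60945049e-05,
        1.35379254e+00, -2.06295103e-01]), 'joint_vel': array([-0.00046426, -0.00023832, -0.00139188, -0.00046703, -0.00100834,
        0.00030947]), 'joint_efforts': array([ 1.23802161e-03, -4.44873405e+01, -3.51331615e+01, -3.19274577e-04,
        8.88602750e-03,  1.44870347e-05]), 'eef_pos': array([ 0.22106898, -0.53021177,  0.23038221]), 'orientation': array([ 9.80582059e-01,  1.96107261e-01,  2.05389019e-05, -8.75776711e-04]), 'wrist_force': array([-0.02316266, -0.34518819, -0.00630805]), 'torque': array([-0.06474206,  0.08758989, -0.02941443]), 'gripper_width': 0.08532318989419599}
scene 457.74284254773636 457.74284254773636 256.74433245498784 192.53916055951805 [1.092 0.649 0.911] [-0.514 -0.516 -0.685]
side 421.5343777971702 421.5343777971702 262.97964777763764 190.14809927379594 [0.174 0.709 0.799] [ 0.238 -0.651 -0.721]
wrist 274.88950643262154 274.88950643262154 255.70936921078828 190.57926535086648 [ 0.284 -0.505  0.373] [-0.248 -0.101 -0.963]
```

View pics/scene0.png

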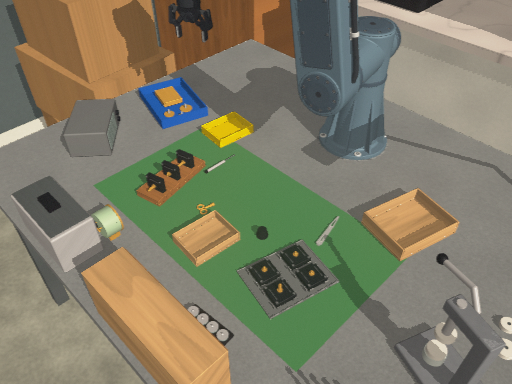

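View pics/side0.png

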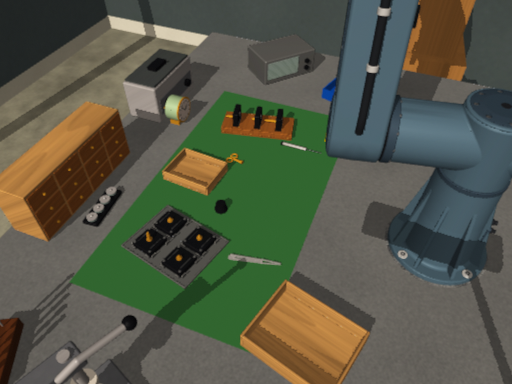

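View pics/wrist0.png

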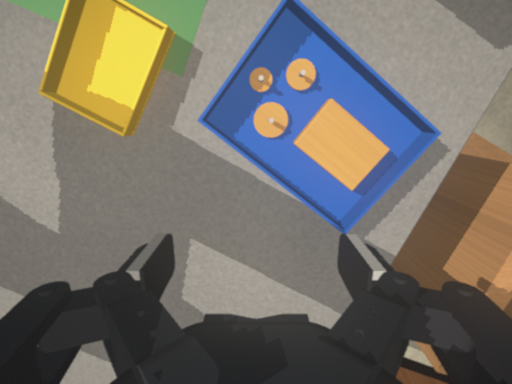

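The scene view shows the rack at about (172,175), the small returns box at (206,237), the tray at (288,277), the loupe at (262,232) and the key at (205,208). The yellow box and the larger wooden box are the look-alikes. I'll enlarge the relevant parts next.

```bash
python3 - <<'E'
import cv2,numpy as np
s=np.load("scene0.npz")["frame"]; d=np.load("side0.npz")["frame"]
def crop(f,x,y,w,h,k): return cv2.resize(f[y:y+h,x:x+w],None,fx=k,fy=k,interpolation=cv2.INTER_CUBIC)
a=crop(s,230,225,120,100,3.3); b=crop(s,125,140,120,100,3.3)
c=crop(d,115,195,120,100,3.3); e=crop(d,200,85,120,100,3.3)
cv2.imwrite("pics/crops0.png",cv2.resize(np.vstack([np.hstack([a,b]),np.hstack([c,e])]),(720,600)))
E
```

```text
(no output)
```

View pics/crops0.png

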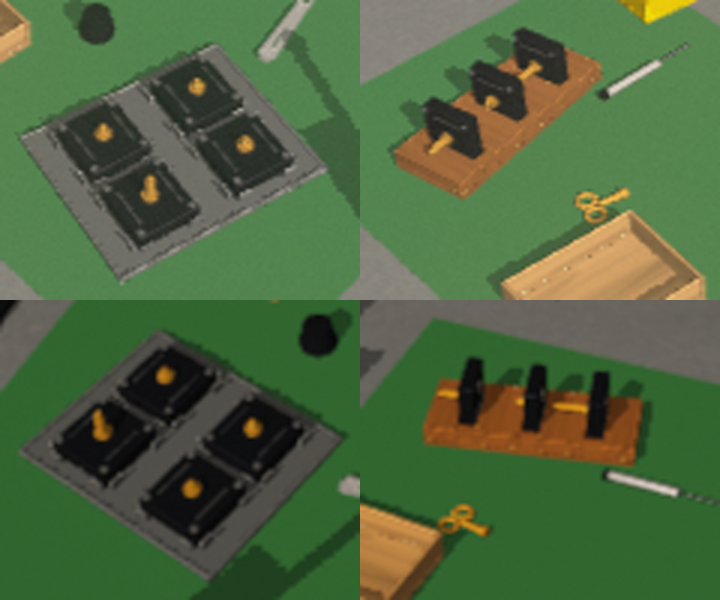

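The long-shafted kit movement is the lower-left one in the scene crop, and the left one in the side crop. The stock movement with the shortest shaft is the middle one in both views. Next I'll measure from the range data.

```bash
cat > h.py <<'E'
import cv2,numpy as np
def cloud(c):
    R=cv2.Rodrigues(np.array(c["rvec"]))[0]; t=np.array(c["tvec"]).ravel()
    v,u=np.mgrid[0:384,0:512]; z=c["range_z"]
    P=np.stack([(u-c["cx"])/c["fx"]*z,(v-c["cy"])/c["fy"]*z,z],-1)
    return np.where((z>0)[...,None],(P-t)@R,np.nan)
def cast(c,uv,h):
    R=cv2.Rodrigues(np.array(c["rvec"]))[0]; t=np.array(c["tvec"]).ravel()
    uv=np.atleast_2d(uv).astype(float)
    d=np.c_[(uv[:,0]-c["cx"])/c["fx"],(uv[:,1]-c["cy"])/c["fy"],np.ones(len(uv))]@R
    o=-R.T@t
    return o+d*((h-o[2])/d[:,2])[:,None]
def proj(c,P):
    K=np.array([[c["fx"],0,c["cx"]],[0,c["fy"],c["cy"]],[0,0,1.]])
    return cv2.projectPoints(np.atleast_2d(P).astype(float),np.array(c["rvec"]),np.array(c["tvec"]),K,None)[0][:,0]
def rect(p):
    return cv2.minAreaRect((np.asarray(p)[:,:2]*1000).astype(np.float32))
E
python3 - <<'E'
from h import *
for n in ("scene","side"):
    c=np.load(n+"0.npz"); P=cloud(c); hsv=cv2.cvtColor(c["frame"],cv2.COLOR_BGR2HSV)
    g=cv2.inRange(hsv,(40,80,30),(85,255,255))
    cs=max(cv2.findContours(g,0,1)[0],key=cv2.contourArea)
    hull=np.zeros_like(g); cv2.fillPoly(hull,[cv2.convexHull(cs)],255); hull=cv2.erode(hull,np.ones((3,3)))
    q=P[g>0]; print(n,"mat z",np.nanmedian(q[:,2]),np.nanstd(q[:,2]))
    # brass/wood orange
    non=(g==0)&(hull>0)
    num,lab,st,ce=cv2.connectedComponentsWithStats(non.astype(np.uint8))
    for i in range(1,num):
        if st[i,4]>40:
            p=P[lab==i]; p=p[~np.isnan(p[:,0])]
            print(st[i],ce[i].round(),"mean",p.mean(0).round(3),"zmax",np.percentile(p[:,2],98).round(3), rect(p))
E
```

```text
scene mat z 0.0009514411652009997 0.0020294647045444253
[201 131  31  17 185] [217. 140.] mean [ 0.335 -0.298  0.013] zmax 0.033 ((336.36328125, -321.45343017578125), (48.563392639160156, 122.38253021240234), 14.424988746643066)
[ 136  149   70   58 1876] [170. 178.] mean [ 0.564 -0.237  0.03 ] zmax 0.064 ((544.5029907226562, -271.3699035644531), (236.8404998779297, 126.33489227294922), 11.831340789794922)
[205 154  30  19  92] [217. 165.] mean [ 0.413 -0.207  0.007] zmax 0.012 ((399.5589599609375, -211.919921875), (120.14289855957031, 20.036624908447266), 1.054930329322815)
[ 172  202   69   65 2317] [206. 236.] mean [ 0.627 -0.006  0.011] zmax 0.031 ((615.7515258789062, -32.766937255859375), (181.020751953125, 167.38800048828125), 84.76271057128906)
[315 216  25  30 198] [327. 232.] mean [0.387 0.204 0.004] zmax 0.008 ((378.7674865722656, 200.185546875), (124.84918212890625, 18.019207000732422), 12.405600547790527)
[257 226  11  14 121] [262. 233.] mean [0.52  0.093 0.017] zmax 0.026 ((518.4578857421875, 91.76666259765625), (26.229398727416992, 25.79703140258789), 18.55674934387207
[... 1100 characters left out ...]
429688)
[215 200  12  13 122] [221. 207.] mean [0.509 0.094 0.017] zmax 0.026 ((507.9554138183594, 83.06268310546875), (44.985504150390625, 26.350765228271484), 80.27967834472656)
[ 121  205  108   84 4670] [175. 245.] mean [0.558 0.235 0.012] zmax 0.024 ((564.854248046875, 224.67706298828125), (161.52862548828125, 199.0403289794922), 76.82051849365234)
[228 253  53  12 290] [252. 259.] mean [0.383 0.203 0.004] zmax 0.007 ((377.65423583984375, 201.21897888183594), (120.00150299072266, 22.95196533203125), 10.838664054870605)
[240 279  48  71 715] [259. 319.] mean [0.31  0.341 0.027] zmax 0.045 ((311.143310546875, 309.44366455078125), (179.71237182617188, 35.48161697387695), 82.66886901855469)
```

```bash
python3 - <<'E'
from h import *
C=[np.load(n+"0.npz") for n in ("scene","side")]
for n,c in zip(("scene","side"),C):
    P=cloud(c).reshape(-1,3); hsv=cv2.cvtColor(c["frame"],cv2.COLOR_BGR2HSV).reshape(-1,3)
    ok=~np.isnan(P[:,0]); P=P[ok];hsv=hsv[ok].astype(int)
    def box(x0,x1,y0,y1,z0,z1): return (P[:,0]>x0)&(P[:,0]<x1)&(P[:,1]>y0)&(P[:,1]<y1)&(P[:,2]>z0)&(P[:,2]<z1)
    green=(hsv[:,0]>40)&(hsv[:,0]<85)&(hsv[:,1]>80)
    m=box(.45,.68,.12,.33,.0025,.008)&~green; print(n,"tray",m.sum(),rect(P[m]))
    orange=(hsv[:,0]<30)&(hsv[:,1]>120)&(hsv[:,2]>90)
    # tray movements: top face dark
    m=box(.45,.68,.12,.33,.0155,.0245)&~orange
    pts=P[m][:,:2]*1000
    cx,cy=565,224.7
    a=np.radians(-13.4); ex=np.array([np.cos(a),np.sin(a)]);ey=np.array([-ex[1],ex[0]])
    L=np.c_[(pts-[cx,cy])@ex,(pts-[cx,cy])@ey]
    for sx in (-1,1):
        for sy in (-1,1):
            q=pts[(L[:,0]*sx>0)&(L[:,1]*sy>0)]
            r=rect(np.c_[q]/1000)
            print(" mv",sx,sy,len(q),"exp",np.round([cx,cy]+45*sx*ex+34*sy*ey,1),np.round(r[0],1),np.round(r[1],1),round(r[2],1))
    m=box(.45,.68,.12,.33,.022,.06)&orange
    for p in P[m]*1000: pass
    q=P[m]*1000; L=np.c_[(q[:,:2]-[cx,cy])@ex,(q[:,:2]-[cx,cy])@ey]
    for sx in (-1,1):
        for sy in (-1,1):
            k=q[(L[:,0]*sx>0)&(L[:,1]*sy>0)]; print(" shaft",sx,sy,len(k),k.max(0).round(1)[2] if len(k) else 0,k.mean(0).round(1) if len(k) else 0)
    m=box(.52,.75,-.13,.08,.026,.036); r=rect(P[m]);print(" box rim",m.sum(),r)
    m=box(.40,.70,-.40,-.15,.019,.026)&orange; print(" racktop",m.sum(),rect(P[m]))
    m=box(.40,.70,-.40,-.15,.05,.07)
    q=P[m][:,:2]*1000; K=cv2.kmeans(q.astype(np.float32),3,None,(3,50,.1),5,2)
    for i in range(3):
        k=q[K[1].ravel()==i]; print(" up",len(k),k.mean(0).round(1),rect(k/1000))
    m=box(.40,.70,-.40,-.15,.028,.045)&orange; q=P[m]*1000
    a=np.radians(12.3); print(" shafts along rack", np.histogram((q[:,:2]-[550,-269])@[np.cos(a),np.sin(a)],bins=np.arange(-120,121,8))[0])
E
```

```text
scene tray 1680 ((567.3157958984375, 226.54705810546875), (156.43190002441406, 199.49964904785156), 76.406494140625)
 mv -1 -1 394 exp [513.3 202.1] [518.2 203.5] [58.8 67.8] 76.5
 mv -1 1 448 exp [529.1 268.2] [533.9 268.4] [70.3 66.7] 75.0
 mv 1 -1 436 exp [600.9 181.2] [603.8 182.7] [61.6 60.9] 71.3
 mv 1 1 473 exp [616.7 247.3] [618.5 249.4] [65.7 64.8] 79.7
 shaft -1 -1 21 32.9 [517.1 205.4  26.7]
 shaft -1 1 25 33.7 [532.9 271.3  25.9]
 shaft 1 -1 24 32.8 [604.3 183.7  25.8]
 shaft 1 1 39 48.1 [621.3 250.4  32.4]
 box rim 330 ((632.6404418945312, 0.4667816162109375), (111.8372573852539, 140.0467529296875), 85.243896484375)
 racktop 688 ((550.9554443359375, -250.4194793701172), (214.5098114013672, 88.82091522216797), 11.224611282348633)
 up 114 [ 552.8 -249.8] ((551.2792358398438, -251.27369689941406), (21.119728088378906, 56.39944076538086), 11.290152549743652)
 up 125 [ 616.5 -235.7] ((616.2947998046875, -238.28746032714844), (19.7905330657959, 58.25897216796875), 18.40412712097168)
 up 112 [ 490.8 -262.3] ((489.05230712890625, -264.5906677246094), (21.567293167114258, 56.1439
[... 650 characters left out ...]
16.1 251.4  32.3]
 box rim 289 ((628.899658203125, 1.6623344421386719), (111.45411682128906, 139.88233947753906), 85.47017669677734)
 racktop 718 ((547.7626953125, -249.68344116210938), (211.70851135253906, 89.57867431640625), 12.743684768676758)
 up 84 [ 545.2 -246.1] ((546.77099609375, -249.24691772460938), (16.314334869384766, 59.73695373535156), 14.268669128417969)
 up 84 [ 483.5 -257.4] ((484.5369567871094, -262.41522216796875), (15.873157501220703, 58.695556640625), 11.912063598632812)
 up 82 [ 608.7 -232.7] ((610.5801391601562, -237.744140625), (16.084367752075195, 59.350093841552734), 12.174935340881348)
 shafts along rack [0 0 0 0 0 0 0 0 8 8 6 7 3 0 0 3 3 3 0 0 0 0 0 0 3 8 7 2 0 0]
```

Measured positions in mm:

| Item | Position | Yaw |
|---|---|---|
| Tray | (566, 227) | about -13.5° |
| Long-shafted kit movement, in the +x/+y pocket | (618, 250) | as tray |
| Returns box | (631, 1) | about -4.6° |
| Rack, with the matching movement in the middle groove | (549, -250) | about 12° |

Now I'll move over the tray, turning the jaws from -67° to -13.5°.

```bash
python3 -m pendant '[0,0,6,20,40,0,85,0,0,6,20,40,0,85,0,0,6,20,40,0,85,0,0,6,20,40,0,85,0,0,6,20,40,0,85,0,0,6,20,40,0,85,0,0,6,20,40,0,85,0,0,6,20,40,0,85,0,0,6,20,40,0,85,0,0,0,20,40,0,85]'
```

```text
t: 1.15
eef_pos: [0.4216, -0.1183, 0.2279]
orientation: [0.776, 0.631, -0.0, -0.001]
wrist_force: [-0.4, 0.1, -0.5]
gripper_width: 0.0851
```

```bash
python3 -m pendant '[0,0,-1.7,20,37,0,70,0,0,0,20,37,0,70,0,0,0,20,37,0,70,0,0,0,20,37,0,70,0,0,0,20,37,0,70,0,0,0,20,37,0,70,0,0,0,20,37,-10,70,0,0,0,20,37,-10,70,0,0,0,20,37,-10,70,0,0,0,20,37,-10,70]'; cat > w.py <<'E'
import sys
from h import *
from cell import telemetry, viewer
c=viewer.read_camera("wrist"); n=sys.argv[1]
np.savez(n+".npz",**c); cv2.imwrite(f"pics/{n}.png",c["frame"])
s=telemetry.get_state(); q=s["orientation"]
print(s["eef_pos"].round(4), "yaw",np.degrees(2*np.arctan2(q[1],q[0]))-90, "w",s["gripper_width"].round(4))
E
python3 w.py wtray1
```

```text
t: 2.15
eef_pos: [0.6269, 0.2708, 0.1867]
orientation: [0.784, 0.62, 0.0, 0.0]
wrist_force: [0.4, -0.5, 1.9]
gripper_width: 0.0702Traceback (most recent call last):
  File "w.py", line 7, in <module>
    print(s["eef_pos"].round(4), "yaw",np.degrees(2*np.arctan2(q[1],q[0]))-90, "w",s["gripper_width"].round(4))
                                                                                   ^^^^^^^^^^^^^^^^^^^^^^^^
AttributeError: 'float' object has no attribute 'round'
```

View pics/wtray1.png

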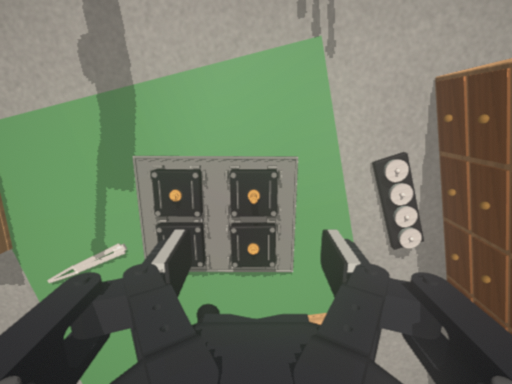

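The wrist view is square to the tray. The target movement is at pixel (253,192), with the jaw centre line near column 256. I'll refine from the wrist range data.

```bash
sed -i 's/s\["gripper_width"\].round(4)/round(s["gripper_width"],4)/' w.py; cat > tray.py <<'E'
import sys
from h import *
c=np.load(sys.argv[1]+".npz"); P=cloud(c).reshape(-1,3); hsv=cv2.cvtColor(c["frame"],cv2.COLOR_BGR2HSV).reshape(-1,3).astype(int)
ok=~np.isnan(P[:,0]); P=P[ok];hsv=hsv[ok]
def box(x0,x1,y0,y1,z0,z1): return (P[:,0]>x0)&(P[:,0]<x1)&(P[:,1]>y0)&(P[:,1]<y1)&(P[:,2]>z0)&(P[:,2]<z1)
green=(hsv[:,0]>40)&(hsv[:,0]<85)&(hsv[:,1]>80)
print("mat z",np.median(P[green][:,2]))
m=box(.45,.70,.12,.34,.002,.0085)&~green; print("tray",m.sum(),rect(P[m]))
orange=(hsv[:,0]<30)&(hsv[:,1]>120)&(hsv[:,2]>90)
for name,z0,z1,mm in(("mv",.017,.023,~orange),("shaft",.025,.06,orange)):
    q=P[box(.45,.70,.12,.34,z0,z1)&mm]*1000
    for u,v in((618,250),(531,270),(602,184),(514,205)):
        k=q[np.abs(q[:,:2]-[u,v]).max(1)<36]
        if len(k)>8: r=rect(k/1000); print(name,(u,v),len(k),np.round(r[0],1),np.round(r[1],1),round(r[2],1),"mean",k.mean(0).round(1),k[:,2].max().round(1))
E
python3 tray.py wtray1
```

```text
mat z 0.00016682972471133376
tray 8242 ((566.6016235351562, 225.48794555664062), (154.74920654296875, 196.35488891601562), 76.5085220336914)
mv (618, 250) 1984 [617.5 241.9] [68.9 55.8] 76.9 mean [619.3 250.   19.5] 22.7
mv (531, 270) 2032 [529.1 262.4] [70.8 55.8] 75.9 mean [531.6 270.5  19.6] 22.5
mv (602, 184) 1740 [604.3 190.2] [71.7 55.9] 77.4 mean [603.3 184.2  19.5] 22.1
mv (514, 205) 784 [516.6 211. ] [71.1 55.4] 78.2 mean [525.4 210.6  19.4] 21.6
shaft (618, 250) 68 [619.1 249.6] [8.4 8.9] 51.9 mean [619.3 250.1  38.1] 46.4
shaft (531, 270) 44 [530.6 270.4] [9.6 9.4] 73.6 mean [531.3 270.   28.1] 31.7
shaft (602, 184) 37 [604. 183.] [5.8 9.3] 68.0 mean [602.8 183.3  28.2] 32.7
```

The long shaft is confirmed: its tip is at 46 mm, against 32 mm for the others. The grasp target is (618.8, 249.5).

```bash
python3 -m pendant '[0,0,0,-8,-21,0,70,0,0,0,0,0,-25,70,0,0,0,0,0,-25,70,0,0,0,0,0,-25,70,0,0,0,0,0,-25,70,0,0,0,0,0,-20,70,0,0,0,0,0,0,70]'; python3 w.py wtray2
```

```text
t: 2.9
eef_pos: [0.6166, 0.2578, 0.053]
orientation: [0.782, 0.623, -0.003, -0.003]
wrist_force: [-0.5, -0.5, -0.1]
gripper_width: 0.0699
[0.6175 0.258  0.0546] yaw -12.85675697642317 w 0.0701
```

View pics/wtray2.png

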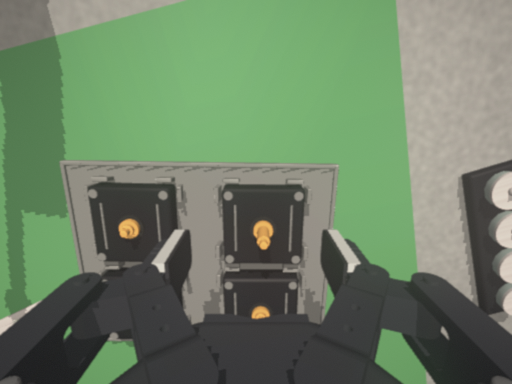

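```bash
python3 -m pendant '[0,0,-0.6,1,-8,0,70,0,0,0,0,0,0,70,0,0,0,0,0,-20,70,0,0,0,0,0,-10,70,0,0,0,0,0,0,70]'; python3 -c "
from cell import telemetry as t; s=t.get_state(); print(s['eef_pos'],s['orientation'])"
```

```text
t: 3.45
eef_pos: [0.6236, 0.2497, 0.0314]
orientation: [0.786, 0.619, 0.003, -0.0]
wrist_force: [-1.3, -0.3, -0.5]
gripper_width: 0.0703
[0.62363296 0.24972504 0.03138397] [ 7.85583718e-01  6.18747821e-01  3.05644061e-03 -1.17447456e-04]
```

```bash
python3 -m pendant '[0,0,0,0,0,0,70,0,0,0,0,0,0,70]'; python3 -m pendant '[0,0,0,0,0,0,70]'
```

```text
t: 3.65
eef_pos: [0.6246, 0.2499, 0.0331]
orientation: [0.786, 0.619, 0.004, 0.0]
wrist_force: [0.0, 0.4, 0.6]
gripper_width: 0.0702
t: 3.75
eef_pos: [0.6251, 0.25, 0.034]
orientation: [0.786, 0.619, 0.004, 0.001]
wrist_force: [0.1, 0.2, 0.4]
gripper_width: 0.0699
```

Still rows drift slightly because each one re-anchors on the measured pose. I'll write a helper that computes the correction to a target.

```bash
cat > d.py <<'E'
# usage: d.py x y z yaw(deg of jaw axis) [tilt deg about jaw axis]
import sys,numpy as np
from scipy.spatial.transform import Rotation as R
from cell import telemetry as t
a=list(map(float,sys.argv[1:]))
s=t.get_state(); c=R.from_quat(s["orientation"])
yaw=np.radians(a[3]); y=np.array([np.cos(yaw),np.sin(yaw),0]); 
T=np.c_[np.cross(y,[0,0,-1]),y,[0,0,-1]]
T=R.from_matrix(T)
if len(a)>4: T=R.from_rotvec(np.radians(a[4])*y)*T
print("pos",(s["eef_pos"]*1000).round(1),"d",(np.array(a[:3])-s["eef_pos"]*1000).round(1),"rot",np.degrees((T*c.inv()).as_rotvec()).round(2),"F",np.round(s["wrist_force"],1),"w",round(s["gripper_width"]*1000,1),"t",round(s["t"],2),"q6",np.degrees(s["joints"]).round(0))
E
python3 d.py 618.8 249.5 20 -13.5
```

```text
pos [625.1 250.   34. ] d [ -6.3  -0.5 -14. ] rot [-0.27  0.44  0.05] F [0.1 0.2 0.4] w 69.9 t 3.75 q6 [12. 35. 84.  0. 61. 25.]
```

```bash
python3 -m pendant '[-0.2,0.4,0,-6,0,-12,70,0,0,0,0,0,0,70]'; python3 d.py 618.8 249.5 9 -13.5
```

```text
t: 3.95
eef_pos: [0.6191, 0.2502, 0.022]
orientation: [0.786, 0.619, 0.001, 0.0]
wrist_force: [0.0, 0.2, -0.8]
gripper_width: 0.0702
pos [619.1 250.2  22. ] d [ -0.3  -0.7 -13. ] rot [-0.07  0.09  0.05] F [ 0.   0.2 -0.8] w 70.2 t 3.95 q6 [12. 35. 85.  0. 60. 25.]
```

```bash
python3 -m pendant '[0,0,0,0,-0.7,-13,70,0,0,0,0,0,-1,70]'; python3 d.py 618.8 249.5 8 -13.5; python3 w.py wtray3
```

```text
t: 4.15
eef_pos: [0.6187, 0.2496, 0.0067]
orientation: [0.785, 0.619, 0.001, -0.0]
wrist_force: [-0.1, -1.0, -0.9]
gripper_width: 0.0701
pos [618.7 249.6   6.7] d [ 0.1 -0.1  1.3] rot [-0.06  0.07  0.03] F [-0.1 -1.  -0.9] w 70.1 t 4.15 q6 [12. 37. 85.  0. 59. 25.]
[0.6196 0.2498 0.0077] yaw -13.531812574598078 w 0.0698
```

View pics/wtray3.png

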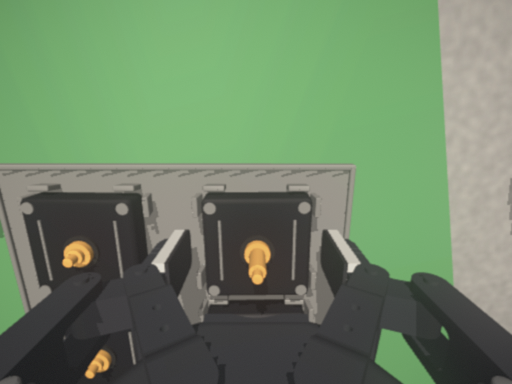

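The fingers straddle the long-shafted movement at pixel (257,245), centred and clear of its neighbour. Closing now.

```bash
python3 -m pendant '[0,0,0,-0.5,0,-0.5,40,0,0,0,0,0,-0.5,40,0,0,0,0,0,-0.5,40,0,0,0,0,0,0,40]'; python3 d.py 618.8 249.5 60 -13.5
```

```text
t: 4.6
eef_pos: [0.6201, 0.2499, 0.0075]
orientation: [0.786, 0.619, 0.002, 0.001]
wrist_force: [0.2, -0.4, -1.0]
gripper_width: 0.054
pos [620.1 249.9   7.5] d [-1.3 -0.4 52.5] rot [-0.1   0.25  0.04] F [ 0.2 -0.4 -1. ] w 54.0 t 4.6 q6 [12. 36. 85.  0. 59. 25.]
```

```bash
python3 -m pendant '[0,0,0,0,0,0,40,0,0,0,0,0,12,40,0,0,0,0,0,25,40,0,0,0,0,0,25,40,0,0,0,0,0,10,40]'; python3 d.py 631 1 90 -4.6;python3 w.py wtray4
```

```text
t: 5.1
eef_pos: [0.6176, 0.2494, 0.0799]
orientation: [0.786, 0.619, -0.0, -0.001]
wrist_force: [0.1, 0.7, -0.6]
gripper_width: 0.0545
pos [617.6 249.4  79.9] d [  13.4 -248.4   10.1] rot [-0.04 -0.05  8.94] F [ 0.1  0.7 -0.6] w 54.5 t 5.1 q6 [12. 31. 84.  0. 65. 25.]
[0.6183 0.2496 0.081 ] yaw -13.54232416165165 w 0.0538
```

View pics/wtray4.png

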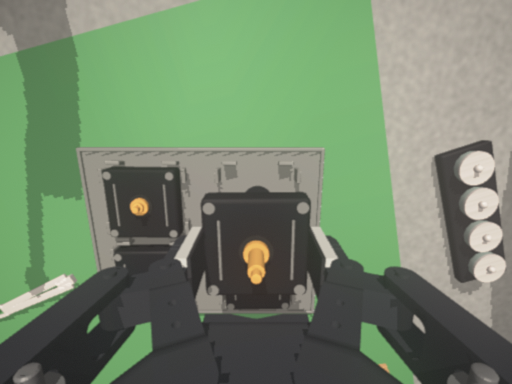

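The movement at pixel (256,250) is held level and its pocket is empty. Carrying it to the box.

```bash
python3 -m pendant '[0,0,1,1,-20,0,40,0,0,1,2,-33,0,40,0,0,1,2,-33,0,40,0,0,1,2,-33,0,40,0,0,1,2,-33,0,40,0,0,1,2,-33,0,40,0,0,1,2,-33,0,40,0,0,1,1,-20,0,40,0,0,0.5,0,-8,0,40,0,0,0,0,0,0,40]'; python3 d.py 631 1 80 -4.6;python3 w.py wbox1
```

```text
t: 6.15
eef_pos: [0.6286, -0.0039, 0.0763]
orientation: [0.735, 0.678, -0.0, -0.002]
wrist_force: [-0.2, 0.5, -0.4]
gripper_width: 0.0544
pos [628.6  -3.9  76.3] d [2.4 4.9 3.7] rot [-0.16 -0.17 -0.05] F [-0.2  0.5 -0.4] w 54.4 t 6.15 q6 [-11.  27.  90.   0.  63.  -7.]
[ 0.6284 -0.0031  0.0762] yaw -4.5245104559281515 w 0.054
```

View pics/wbox1.png

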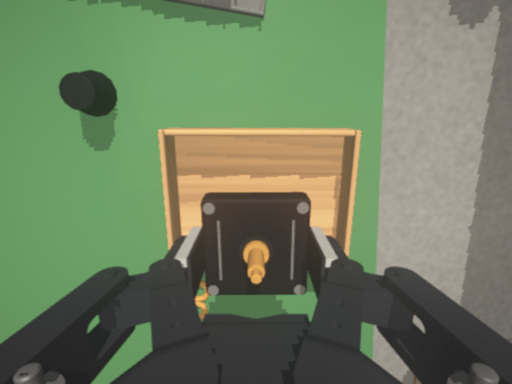

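The box spans columns 160–358 and the held movement sits centred at column 256. Lowering it now.

```bash
python3 -m pendant '[0,0,0,2,5,-10,40,0,0,0,0,0,-15,40,0,0,0,0,0,-15,40,0,0,0,0,0,-10,40,0,0,0,0,0,-5,40,0,0,0,0,0,0,40]'; python3 d.py 631 1 8 -4.6
```

```text
t: 6.8
eef_pos: [0.6282, 0.0082, 0.0137]
orientation: [0.733, 0.681, -0.001, -0.004]
wrist_force: [0.4, -0.6, -1.1]
gripper_width: 0.0542
pos [628.2   8.2  13.7] d [ 2.8 -7.2 -5.7] rot [-0.27 -0.43 -0.37] F [ 0.4 -0.6 -1.1] w 54.2 t 6.8 q6 [-10.  32.  91.   0.  58.  -6.]
```

```bash
python3 -m pendant '[-0.3,-0.4,-0.4,2,-6,-2,40,0,0,0,0,0,-2,40,0,0,0,0,0,-1,40]'; python3 d.py 631 1 8 -4.6
```

```text
t: 7.1
eef_pos: [0.6311, 0.0015, 0.009]
orientation: [0.735, 0.678, 0.0, 0.001]
wrist_force: [0.2, -0.1, -1.1]
gripper_width: 0.054
pos [631.1   1.5   9. ] d [-0.1 -0.5 -1. ] rot [0.07 0.08 0.07] F [ 0.2 -0.1 -1.1] w 54.0 t 7.1 q6 [-11.  33.  91.  -0.  57.  -6.]
```

```bash
python3 -m pendant '[0,0,0,0,0,-1.5,40,0,0,0,0,0,-1,40]'; python3 d.py 631 1 8 -4.6;  python3 -m pendant '[0,0,0,0,0,-1,40]'; python3 d.py 631 1 8 -4.6
```

```text
t: 7.3
eef_pos: [0.6317, 0.001, 0.0074]
orientation: [0.735, 0.678, 0.0, 0.001]
wrist_force: [-3.7, -0.6, 6.6]
gripper_width: 0.0541
pos [631.7   1.    7.4] d [-0.7 -0.   0.6] rot [0.08 0.15 0.1 ] F [-3.7 -0.6  6.6] w 54.1 t 7.3 q6 [-11.  33.  91.  -0.  56.  -6.]
t: 7.4
eef_pos: [0.6317, 0.0011, 0.0074]
orientation: [0.735, 0.678, 0.0, 0.001]
wrist_force: [-6.2, 1.3, 9.7]
gripper_width: 0.054
pos [631.7   1.1   7.4] d [-0.7 -0.1  0.6] rot [0.08 0.13 0.1 ] F [-6.2  1.3  9.7] w 54.0 t 7.4 q6 [-11.  33.  91.  -0.  56.  -6.]
```

Contact force shows on the box floor. Releasing and lifting.

```bash
python3 -m pendant '[0,0,0,0,0,0,72,0,0,0,0,0,0,72,0,0,0,0,0,0,72]'; python3 d.py 631 1 8 -4.6; python3 -m pendant '[0,0,0,0,0,12,72,0,0,0,0,0,25,72,0,0,0,0,0,40,72,0,0,0,0,0,40,72]';  python3 w.py wbox2
```

```text
t: 7.7
eef_pos: [0.6327, 0.0009, 0.0084]
orientation: [0.735, 0.678, 0.001, 0.002]
wrist_force: [0.3, 0.4, 0.3]
gripper_width: 0.0719
pos [632.7   0.9   8.4] d [-1.7  0.1 -0.4] rot [0.1  0.27 0.09] F [0.3 0.4 0.3] w 71.9 t 7.7 q6 [-11.  33.  91.  -0.  56.  -6.]
t: 8.1
eef_pos: [0.6271, 0.0017, 0.1235]
orientation: [0.736, 0.677, -0.003, -0.003]
wrist_force: [0.5, -0.6, -0.5]
gripper_width: 0.072
[0.6315 0.0012 0.1317] yaw -4.689179946474383 w 0.0722
```

View pics/wbox2.png

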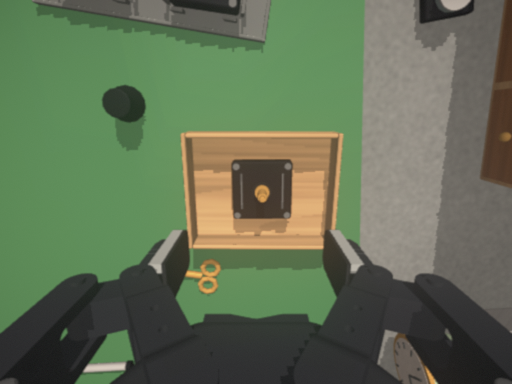

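The movement lies flat and centred in the box at pixel (262,190), with the key at (205,275) undisturbed. Now to the rack, with the jaws turned to -78°.

```bash
python3 -m pendant '[0,0,-7,-8,-25,5,72,0,0,-7,-8,-25,5,72,0,0,-7,-8,-25,5,72,0,0,-7,-8,-25,5,72,0,0,-7,-8,-25,5,72,0,0,-7,-8,-25,5,72,0,0,-7,-8,-25,5,80,0,0,-7,-8,-25,5,80,0,0,-7,-8,-20,5,80,0,0,-6,-4,-20,0,80]'; python3 d.py 549 -250 170 -78;python3 w.py wrack1
```

```text
t: 9.15
eef_pos: [0.5573, -0.2457, 0.1934]
orientation: [0.993, 0.121, 0.004, 0.011]
wrist_force: [-0.6, 0.1, 0.9]
gripper_width: 0.0797
pos [ 557.3 -245.7  193.4] d [ -8.3  -4.3 -23.4] rot [ 1.21  0.59 -1.9 ] F [-0.6  0.1  0.9] w 79.7 t 9.15 q6 [-35.  16.  90.  -1.  73.  42.]
[ 0.5569 -0.249   0.1934] yaw -76.5059013529156 w 0.0801
```

View pics/wrack1.png

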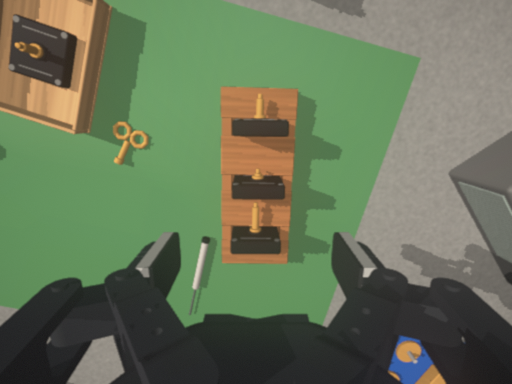

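The middle movement, at pixel (258,187), clearly has the shortest shaft; the other two shafts are longer. Measuring its pose.

```bash
python3 - <<'E'
from h import *
c=np.load("wrack1.npz"); P=cloud(c).reshape(-1,3); hsv=cv2.cvtColor(c["frame"],cv2.COLOR_BGR2HSV).reshape(-1,3).astype(int)
def box(z0,z1): return (P[:,0]>.42)&(P[:,0]<.69)&(P[:,1]>-.36)&(P[:,1]<-.15)&(P[:,2]>z0)&(P[:,2]<z1)
orange=(hsv[:,0]<30)&(hsv[:,1]>110)&(hsv[:,2]>70)
m=box(.018,.026)&orange; print("rack",m.sum(),rect(P[m]))
m=box(.055,.068); q=P[m]*1000
K=cv2.kmeans(q[:,:2].astype(np.float32),3,None,(3,50,.1),5,2)
for i in range(3):
    k=q[K[1].ravel()==i]; print(len(k),k.mean(0).round(1),rect(k/1000))
E
```

```text
rack 8352 ((549.551025390625, -253.48411560058594), (211.62069702148438, 83.84298706054688), 12.251931190490723)
943 [ 613.2 -240.4   61.3] ((613.0316772460938, -240.58726501464844), (16.018814086914062, 55.37690353393555), 12.72787094116211)
745 [ 488.9 -265.9   60.8] ((487.92340087890625, -266.30731201171875), (15.994895935058594, 55.64628982543945), 13.2673921585083)
833 [ 550.5 -253.8   61. ] ((549.739990234375, -253.8037109375), (16.588321685791016, 55.770050048828125), 13.263394355773926)
```

```bash
python3 -m pendant '[1.2,0.6,-1.3,-6,-5,-20,80,0,0,0,0,0,-25,80,0,0,0,0,0,-25,80,0,0,0,0,0,-25,80,0,0,0,0,0,0,80]'; python3 d.py 550 -253.7 30 -77.4
```

```text
t: 9.7
eef_pos: [0.5485, -0.2539, 0.093]
orientation: [0.994, 0.106, -0.001, -0.001]
wrist_force: [-0.4, 0.6, -0.5]
gripper_width: 0.0804
pos [ 548.5 -253.9   93. ] d [  1.5   0.2 -63. ] rot [-0.1  -0.08  0.4 ] F [-0.4  0.6 -0.5] w 80.4 t 9.7 q6 [-36.  23.  93.   0.  64.  42.]
```

```bash
python3 -m pendant '[0,0,0.4,1,0,-15,80,0,0,0,0,0,-15,80,0,0,0,0,0,0,80]'; python3 d.py 550 -253.7 30 -77.4;python3 w.py wrack2
```

```text
t: 10.0
eef_pos: [0.5496, -0.2532, 0.0609]
orientation: [0.994, 0.111, -0.001, -0.001]
wrist_force: [-0.2, -0.7, -0.4]
gripper_width: 0.0799
pos [ 549.6 -253.2   60.9] d [  0.4  -0.5 -30.9] rot [-0.16 -0.1  -0.14] F [-0.2 -0.7 -0.4] w 79.9 t 10.0 q6 [-36.  26.  94.   0.  61.  41.]
[ 0.5501 -0.2536  0.062 ] yaw -77.26374038182561 w 0.0798
```

View pics/wrack2.png

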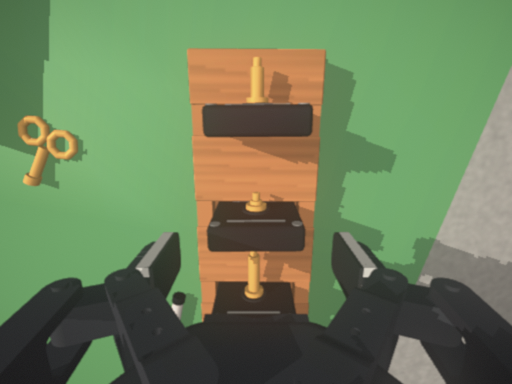

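The movement is centred between the fingers at pixel (256,225). Lowering to z = 30 and closing.

```bash
python3 -m pendant '[0,0,-0.1,0,0,-15,80,0,0,0,0,0,-14,80,0,0,0,0,0,0,80]'; python3 d.py 550 -253.7 30 -77.4
```

```text
t: 10.35
eef_pos: [0.5516, -0.2544, 0.0327]
orientation: [0.994, 0.11, 0.001, 0.0]
wrist_force: [-0.2, 0.3, -0.4]
gripper_width: 0.0802
pos [ 551.6 -254.4   32.7] d [-1.6  0.7 -2.7] rot [ 0.02  0.15 -0.05] F [-0.2  0.3 -0.4] w 80.2 t 10.35 q6 [-36.  28.  94.   0.  57.  41.]
```

```bash
python3 -m pendant '[0,0,0,-1.6,0.7,-3,40,0,0,0,0,0,-0.5,40,0,0,0,0,0,-0.5,40,0,0,0,0,0,-0.5,40]'; python3 d.py 550 -253.7 30 -77.4
```

```text
t: 10.75
eef_pos: [0.5504, -0.254, 0.0289]
orientation: [0.994, 0.11, 0.002, 0.001]
wrist_force: [-1.9, 1.9, 2.9]
gripper_width: 0.0554
pos [ 550.4 -254.    28.9] d [-0.4  0.3  1.1] rot [ 0.04  0.2  -0.05] F [-1.9  1.9  2.9] w 55.4 t 10.75 q6 [-36.  28.  95.   0.  57.  41.]
```

```bash
python3 -m pendant '[0,0,0,0,0,0,40,0,0,0,0,0,0,40]'; python3 d.py 550 -253.7 30 -77.4
```

```text
t: 10.95
eef_pos: [0.5505, -0.254, 0.0292]
orientation: [0.994, 0.11, 0.002, 0.001]
wrist_force: [-0.6, 0.6, -0.4]
gripper_width: 0.0552
pos [ 550.5 -254.    29.2] d [-0.5  0.3  0.8] rot [ 0.06  0.22 -0.05] F [-0.6  0.6 -0.4] w 55.2 t 10.95 q6 [-36.  28.  95.   0.  57.  41.]
```

Gripped. Lifting straight up, past z = 62 plus clearance.

```bash
python3 -m pendant '[0,0,0,0,0,10,40,0,0,0,0,0,15,40,0,0,0,0,0,25,40,0,0,0,0,0,25,40,0,0,0,0,0,25,40,0,0,0,0,0,0,40]'; python3 d.py 450 -20 120 -77.4;python3 w.py wrack3
```

```text
t: 11.55
eef_pos: [0.5505, -0.254, 0.1377]
orientation: [0.994, 0.11, 0.003, 0.001]
wrist_force: [0.9, 0.2, 0.1]
gripper_width: 0.0553
pos [ 550.5 -254.   137.7] d [-100.5  234.   -17.7] rot [ 0.14  0.32 -0.06] F [0.9 0.2 0.1] w 55.3 t 11.55 q6 [-36.  20.  92.   0.  68.  41.]
[ 0.5497 -0.2535  0.1359] yaw -77.34753888475649 w 0.055
```

View pics/wrack3.png

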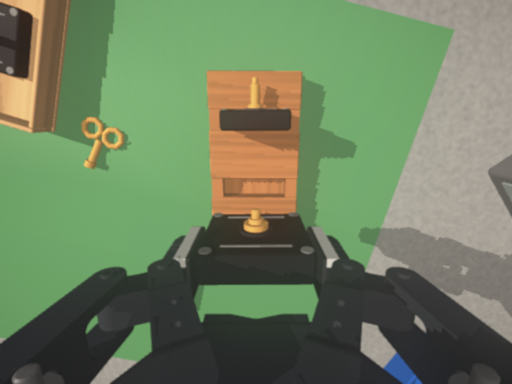

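The stock movement is held between the fingers at pixel (256,240), shaft towards the camera (+x). I'll carry it to the bare mat and check where the key is.

```bash
python3 -m pendant '[0,0,0,-8,29,0,40,0,0,0,-8,29,0,40,0,0,0,-9,29,0,40,0,0,0,-9,29,0,40,0,0,0,-9,29,0,40,0,0,0,-9,29,0,40,0,0,0,-9,29,0,40,0,0,0,-9,20,0,40,0,0,0,-2,10,0,40,0,0,0,0,0,0,40]'; python3 d.py 480 -20 120 -77.4; python3 - <<'E'
from h import *
for n,uv in(("scene",(205,208)),("side",(235,158)),("scene",(262,239)),("side",(221,212))):
    print(n,uv,cast(np.load(n+"0.npz"),uv,.005).round(3))
E
```

```text
t: 12.6
eef_pos: [0.468, -0.0115, 0.1296]
orientation: [0.994, 0.109, -0.003, -0.002]
wrist_force: [0.4, 0.1, -0.1]
gripper_width: 0.055
pos [468.  -11.5 129.6] d [12.  -8.5 -9.6] rot [-0.14 -0.35  0.11] F [ 0.4  0.1 -0.1] w 55.0 t 12.6 q6 [-16.   4. 112.   0.  64.  61.]
scene (205, 208) [[ 0.56  -0.09   0.005]]
side (235, 158) [[ 0.554 -0.096  0.005]]
scene (262, 239) [[0.528 0.102 0.005]]
side (221, 212) [[0.506 0.101 0.005]]
```

```bash
python3 -m pendant '[1.6,-7.3,0,5,-3,0,40,1.6,-7.3,0,5,-3,0,40,1.6,-7.3,0,2,-2,0,40]'; python3 d.py 480 -20 120 -77.4 45
```

```text
t: 12.9
eef_pos: [0.485, -0.0222, 0.1309]
orientation: [0.974, 0.108, 0.197, -0.02]
wrist_force: [0.0, 0.4, -0.3]
gripper_width: 0.0554
pos [485.  -22.2 130.9] d [ -5.    2.2 -10.9] rot [ 5.080e+00 -2.156e+01 -1.000e-02] F [ 0.   0.4 -0.3] w 55.4 t 12.9 q6 [-26.  -8. 127.  20.  45.  39.]
```

```bash
python3 -m pendant '[1.8,-7.8,0,-2,1,-15,40,1.8,-7.8,0,-1,1,-15,40,0,0,0,0,0,-15,40,0,0,0,0,0,0,40]'; python3 d.py 480 -20 30 -77.4 40
```

```text
t: 13.3
eef_pos: [0.482, -0.0207, 0.0931]
orientation: [0.951, 0.107, 0.289, -0.036]
wrist_force: [-0.0, 0.5, -0.7]
gripper_width: 0.0552
pos [482.  -20.7  93.1] d [ -2.    0.7 -63.1] rot [ 0.92 -6.02 -0.38] F [-0.   0.5 -0.7] w 55.2 t 13.3 q6 [-33.  -7. 136.  45.  35.  10.]
```

```bash
python3 -m pendant '[0,0,0,0,0,-20,40,0,0,0,0,0,-20,40,0,0,0,0,0,-10,40,0,0,0,0,0,-3,40]'; python3 d.py 480 -20 25 -77.4 34
python3 - <<'E'
from h import *
from cell import viewer
for n in ("side","scene"):
    c=viewer.read_camera(n); np.savez(n+"1.npz",**c)
    u,v=proj(c,[.47,-.02,.03])[0].astype(int); print(u,v)
    u0=max(0,u-60);v0=max(0,v-50)
    cv2.imwrite(f"pics/{n}1.png",cv2.resize(c["frame"][v0:v0+100,u0:u0+120],None,fx=5,fy=5,interpolation=2))
E
```

```text
t: 13.7
eef_pos: [0.4864, -0.026, 0.042]
orientation: [0.95, 0.107, 0.291, -0.033]
wrist_force: [0.1, 0.7, -0.6]
gripper_width: 0.055
pos [486.4 -26.   42. ] d [ -6.4   6.  -17. ] rot [-0.1   0.08 -0.23] F [ 0.1  0.7 -0.6] w 55.0 t 13.7 q6 [-34.   3. 136.  58.  29.  -6.]
252 176
245 198
```

View pics/side1.png

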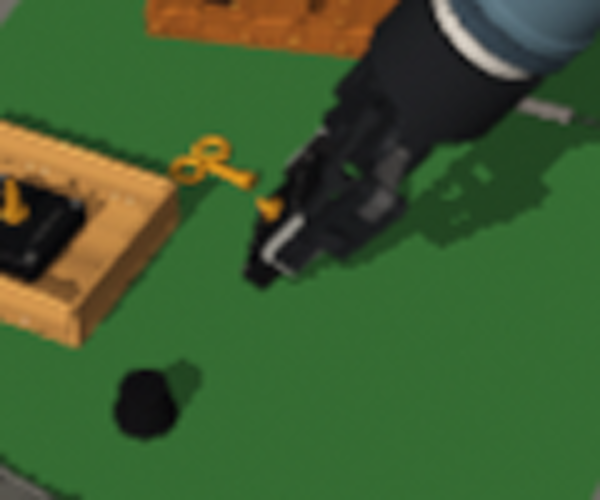

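View pics/scene1.png

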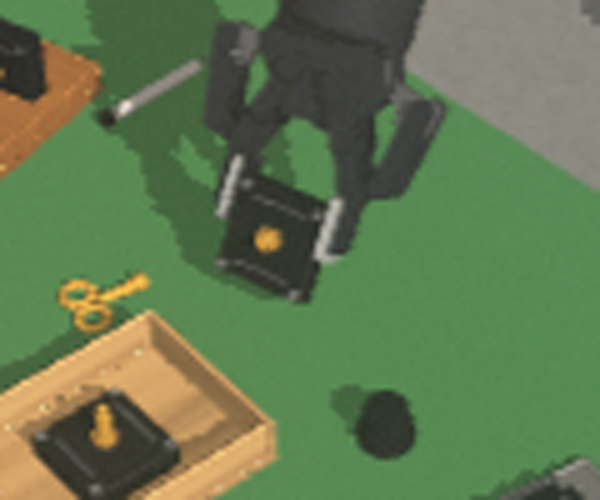

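The movement leans back about 34° with its shaft facing up and forward, clear of box, key and loupe. Lowering until contact.

```bash
python3 -m pendant '[0,0,0,-5,4,-10,40,0,0,0,0,0,-4,40,0,0,0,0,0,-2,40]'; python3 d.py 480 -20 25 -77.4 34
```

```text
t: 14.1
eef_pos: [0.4846, -0.0237, 0.0294]
orientation: [0.949, 0.108, 0.294, -0.032]
wrist_force: [0.2, 0.8, -0.1]
gripper_width: 0.0553
pos [484.6 -23.7  29.4] d [-4.6  3.7 -4.4] rot [ 0.09  0.42 -0.28] F [ 0.2  0.8 -0.1] w 55.3 t 14.1 q6 [-33.   5. 136.  64.  27. -12.]
```

```bash
python3 -m pendant '[0,0,0,0,0,-4,40,0,0,0,0,0,-2.5,40]'; python3 d.py 480 -20 25 -77.4 34; python3 -m pendant '[0,0,0,0,0,-2,40]'; python3 d.py 480 -20 25 -77.4 34
```

```text
t: 14.3
eef_pos: [0.4859, -0.0245, 0.0238]
orientation: [0.949, 0.108, 0.295, -0.031]
wrist_force: [0.4, -0.8, -0.7]
gripper_width: 0.0552
pos [485.9 -24.5  23.8] d [-5.9  4.5  1.2] rot [ 0.17  0.56 -0.29] F [ 0.4 -0.8 -0.7] w 55.2 t 14.3 q6 [-33.   7. 136.  66.  27. -14.]
t: 14.4
eef_pos: [0.4866, -0.0244, 0.0229]
orientation: [0.949, 0.108, 0.296, -0.031]
wrist_force: [-44.4, -4.4, 66.9]
gripper_width: 0.0551
pos [486.6 -24.4  22.9] d [-6.6  4.4  2.1] rot [ 0.13  0.69 -0.33] F [-44.4  -4.4  66.9] w 55.1 t 14.4 q6 [-33.   7. 136.  67.  26. -15.]
```

Firm contact at z = 23. I'll ease off 1 mm and open.

```bash
python3 -m pendant '[0,0,0,0,0,1,40]'; python3 d.py 480 -20 25 -77.4 34; python3 -m pendant '[0,0,0,0,0,0,75,0,0,0,0,0,0,75,0,0,0,0,0,0,75,0,0,0,0,0,0,75]'; python3 - <<'E'
from h import *
from cell import viewer
ims=[]
for n in ("side","scene"):
    c=viewer.read_camera(n); np.savez(n+"2.npz",**c)
    u,v=proj(c,[.47,-.02,.03])[0].astype(int)
    ims.append(cv2.resize(c["frame"][v-45:v+45,u-45:u+45],(400,400),interpolation=2))
cv2.imwrite("pics/lay2.png",np.hstack(ims))
E
```

```text
t: 14.5
eef_pos: [0.4869, -0.0245, 0.0242]
orientation: [0.948, 0.108, 0.296, -0.031]
wrist_force: [0.0, -0.4, -0.8]
gripper_width: 0.055
pos [486.9 -24.5  24.2] d [-6.9  4.5  0.8] rot [ 0.13  0.73 -0.33] F [ 0.  -0.4 -0.8] w 55.0 t 14.5 q6 [-34.   7. 136.  66.  27. -15.]
t: 14.9
eef_pos: [0.4876, -0.025, 0.0246]
orientation: [0.948, 0.108, 0.297, -0.031]
wrist_force: [0.3, -0.7, -0.7]
gripper_width: 0.0745
```

View pics/lay2.png

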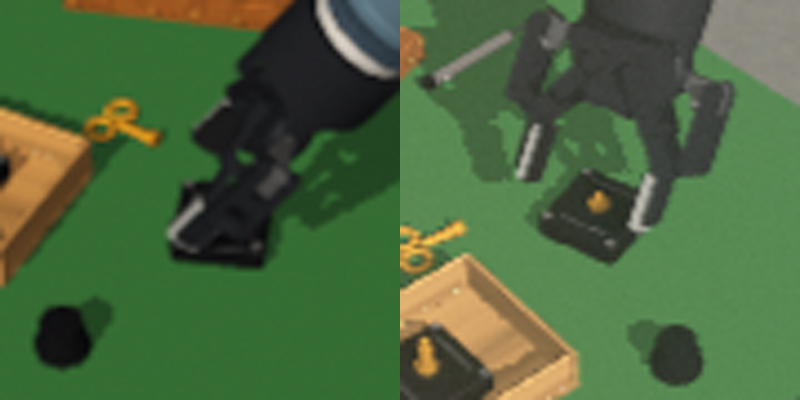

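It now lies flat on its back, shaft up, between the open fingers. I'll back off upward, then straighten the tool.

```bash
python3 -m pendant '[0,0,0,0,0,2,85,0,0,0,0,0,8,85,0,0,0,0,0,25,85,0,0,0,0,0,30,85,0,0,0,0,0,30,85,0,0,0,0,0,30,85]'; python3 d.py 470 -20 150 -77.4
```

```text
t: 15.6
eef_pos: [0.4824, -0.0229, 0.148]
orientation: [0.95, 0.106, 0.291, -0.034]
wrist_force: [0.8, -0.9, -0.4]
gripper_width: 0.0849
pos [482.4 -22.9 148. ] d [-12.4   2.9   2. ] rot [-7.63 33.16 -0.11] F [ 0.8 -0.9 -0.4] w 84.9 t 15.6 q6 [-34. -16. 134.  37.  43.  20.]
```

```bash
python3 -m pendant '[-1.5,6.6,0,-6,0,5,85,-1.5,6.6,0,-6,0,5,85,-1.5,6.6,0,-6,0,5,85,-1.5,6.6,0,-6,0,5,85,-1.5,6.6,0,-6,0,5,85,0,0,0,0,0,0,85]'; python3 d.py 460 -20 150 -77.4; python3 w.py wlay1; python3 - <<'E'
from h import *
c=np.load("wlay1.npz"); P=cloud(c).reshape(-1,3)*1000; hsv=cv2.cvtColor(c["frame"],cv2.COLOR_BGR2HSV).reshape(-1,3).astype(int)
b=(P[:,0]>380)&(P[:,0]<530)&(P[:,1]>-90)&(P[:,1]<60)
for z0,z1 in((13,19),(21,40)):
    k=P[b&(P[:,2]>z0)&(P[:,2]<z1)]
    if len(k)>5: print(len(k),k.mean(0).round(1),k[:,2].max(),rect(k/1000))
k=P[b&(P[:,2]>14)&(P[:,2]<18.5)]
A=np.c_[k[:,:2],np.ones(len(k))]; print("plane",np.linalg.lstsq(A,k[:,2],rcond=None)[0])
E
```

```text
t: 16.2
eef_pos: [0.4529, -0.0265, 0.182]
orientation: [0.994, 0.108, -0.003, 0.009]
wrist_force: [0.8, -0.3, -0.6]
gripper_width: 0.085
pos [452.9 -26.5 182. ] d [  7.1   6.5 -32. ] rot [ 1.03 -0.27  0.2 ] F [ 0.8 -0.3 -0.6] w 85.0 t 16.2 q6 [-18.  -2. 112.  -1.  71.  60.]
[ 0.4522 -0.0262  0.1813] yaw -77.58871424229284 w 0.0853
2222 [465.9 -30.3  15.6] 18.787737565531945 ((464.878662109375, -30.299991607666016), (56.17305374145508, 54.991912841796875), 13.910279273986816)
49 [465.4 -30.5  23.7] 28.281357789812347 ((464.942626953125, -30.95110321044922), (7.51384162902832, 11.72644329071045), 71.6487808227539)
plane [2.16478049e-04 3.68811397e-04 1.55418372e+01]
```

View pics/wlay1.png

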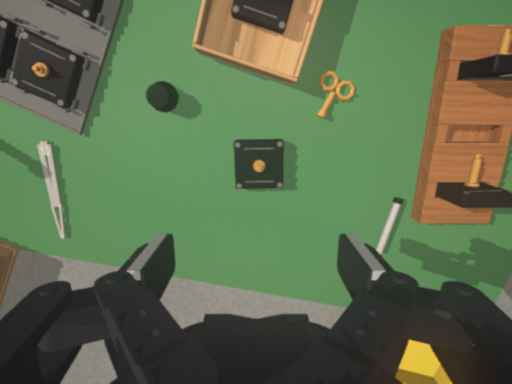

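It lies flat at pixel (259,165), top plane level at 15.6 mm, centre (465.4, -30.5), turned about 13.3°. Regrasping by its sides.

```bash
python3 -m pendant '[1,-0.3,1,12,-4,-20,75,0,0,0,0,0,-30,75,0,0,0,0,0,-30,75,0,0,0,0,0,-30,75,0,0,0,0,0,-25,75,0,0,0,0,0,-5,75,0,0,0,0,0,0,75]'; python3 d.py 465.4 -30.5 5 -76.7
```

```text
t: 16.95
eef_pos: [0.4595, -0.0298, 0.0353]
orientation: [0.993, 0.115, 0.009, -0.002]
wrist_force: [0.5, 0.6, -0.4]
gripper_width: 0.0752
pos [459.5 -29.8  35.3] d [  5.9  -0.7 -30.3] rot [-0.4   1.03  0.09] F [ 0.5  0.6 -0.4] w 75.2 t 16.95 q6 [-19.  12. 117.   1.  51.  57.]
```

```bash
python3 -m pendant '[-0.4,1,0,6,0,-12,75,0,0,0,0,0,0,75]'; python3 d.py 465.4 -30.5 5 -76.7; python3 w.py wlay2
```

```text
t: 17.15
eef_pos: [0.466, -0.0304, 0.0251]
orientation: [0.993, 0.114, 0.002, 0.0]
wrist_force: [0.3, 0.2, 0.0]
gripper_width: 0.0747
pos [466.  -30.4  25.1] d [ -0.6  -0.1 -20.1] rot [0.02 0.22 0.16] F [0.3 0.2 0. ] w 74.7 t 17.15 q6 [-18.  14. 115.   0.  50.  58.]
[ 0.4662 -0.0304  0.0258] yaw -76.83788736468775 w 0.0751
```

View pics/wlay2.png

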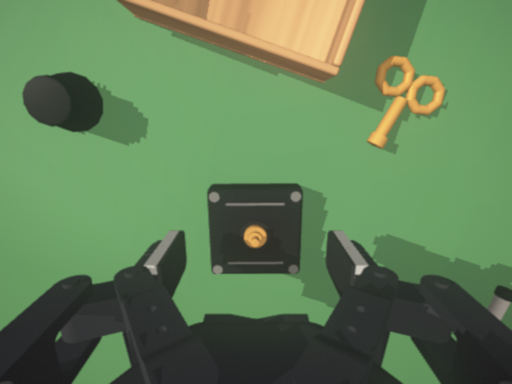

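The movement is centred at pixel (255,230) and square to the jaws. Lowering and closing.

```bash
python3 -m pendant '[0,0,0,-0.6,0,-12,75,0,0,0,0,0,-7,75,0,0,0,0,0,0,75]'; python3 d.py 465.4 -30.5 5 -76.7
```

```text
t: 17.5
eef_pos: [0.467, -0.0309, 0.0081]
orientation: [0.993, 0.115, 0.005, 0.001]
wrist_force: [0.2, 0.6, 0.2]
gripper_width: 0.0749
pos [467.  -30.9   8.1] d [-1.6  0.4 -3.1] rot [0.08 0.61 0.14] F [0.2 0.6 0.2] w 74.9 t 17.5 q6 [-18.  16. 116.   0.  48.  58.]
```

```bash
python3 -m pendant '[0,0.6,0,-1.5,0.4,-3.5,40,0,0.2,0,-0.4,0,-0.8,40,0,0.2,0,-0.4,0,-0.8,40,0,0,0,0,0,-0.3,40]'; python3 d.py 465.4 -30.5 5 -76.7; python3 -m pendant '[0,0,0,0,0,0,40,0,0,0,0,0,0,40]'; python3 d.py 465.4 -30.5 5 -76.7
```

```text
t: 17.9
eef_pos: [0.465, -0.0305, 0.0045]
orientation: [0.993, 0.115, -0.004, 0.0]
wrist_force: [-1.7, 0.2, 2.7]
gripper_width: 0.0544
pos [465.  -30.5   4.5] d [0.4 0.  0.5] rot [ 0.08 -0.49  0.11] F [-1.7  0.2  2.7] w 54.4 t 17.9 q6 [-18.  17. 115.  -0.  48.  59.]
t: 18.1
eef_pos: [0.465, -0.0305, 0.0045]
orientation: [0.993, 0.115, -0.004, 0.0]
wrist_force: [-0.7, 0.1, 0.2]
gripper_width: 0.0538
pos [465.  -30.5   4.5] d [0.4 0.  0.5] rot [ 0.08 -0.5   0.1 ] F [-0.7  0.1  0.2] w 53.8 t 18.1 q6 [-18.  17. 115.  -0.  48.  59.]
```

```bash
python3 -m pendant '[0,0,0,0,0,10,40,0,0,0,0,0,25,40,0,0,0,0,0,30,40,0,0,0,0,0,30,40,0,0,0,0,0,0,40]'; python3 d.py 618.3 248.5 90 -13.5
```

```text
t: 18.6
eef_pos: [0.4634, -0.0299, 0.1035]
orientation: [0.993, 0.115, -0.006, -0.001]
wrist_force: [0.8, -0.6, 0.7]
gripper_width: 0.0542
pos [463.4 -29.9 103.5] d [154.9 278.4 -13.5] rot [ 0.38 -0.61 63.31] F [ 0.8 -0.6  0.7] w 54.2 t 18.6 q6 [-18.   6. 113.  -0.  61.  59.]
```

```bash
python3 -m pendant '[0,0,6,10,15,0,40,0,0,7,16,28,0,40,0,0,7,16,28,0,40,0,0,7,16,28,0,40,0,0,7,16,28,0,40,0,0,7,16,28,0,40,0,0,7,16,28,0,40,0,0,7,16,28,0,40,0,0,6,14,25,0,40,0,0,0,0,0,0,40]'; python3 d.py 618.3 248.5 90 -13.5
```

```text
t: 19.6
eef_pos: [0.6008, 0.2154, 0.1007]
orientation: [0.785, 0.619, -0.006, 0.002]
wrist_force: [-0.7, -0.3, -0.2]
gripper_width: 0.0539
pos [600.8 215.4 100.7] d [ 17.5  33.1 -10.7] rot [ 0.6  -0.41 -0.03] F [-0.7 -0.3 -0.2] w 53.9 t 19.6 q6 [ 9. 26. 87. -1. 67. 23.]
```

```bash
python3 -m pendant '[0.6,-0.4,0,17,33,-5,40,0,0,0,0,0,0,40,0,0,0,0,0,0,40]'; python3 d.py 618.3 248.5 90 -13.5; python3 w.py wput1; python3 tray.py wput1
```

```text
t: 19.9
eef_pos: [0.6159, 0.2483, 0.0924]
orientation: [0.786, 0.618, -0.003, -0.001]
wrist_force: [-0.2, -1.0, -0.7]
gripper_width: 0.0541
pos [615.9 248.3  92.4] d [ 2.4  0.2 -2.4] rot [ 0.1  -0.31  0.1 ] F [-0.2 -1.  -0.7] w 54.1 t 19.9 q6 [12. 30. 84. -0. 67. 25.]
[0.6158 0.2484 0.0925] yaw -13.608904966136194 w 0.054
mat z 0.00017451822260163667
tray 11901 ((566.4994506835938, 225.32391357421875), (154.87155151367188, 196.555419921875), 76.38299560546875)
mv (531, 270) 4138 [529.4 262.4] [70.3 56.1] 76.1 mean [531.8 270.6  19.6] 22.7
mv (602, 184) 300 [597.  158.1] [ 7.1 54.8] 77.4 mean [597.1 158.6  19.5] 21.8
mv (514, 205) 1176 [519.6 223. ] [64.1 31.5] 6.7 mean [510.1 222.2  19.5] 22.3
shaft (531, 270) 87 [531.8 270. ] [7.1 7.8] 22.3 mean [531.9 269.8  28.4] 32.2
```

View pics/wput1.png

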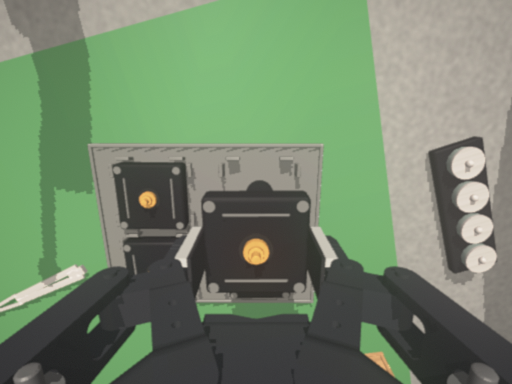

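The pocket ahead is empty. I'll measure where the held movement sits in the jaws, in the same camera view.

```bash
cat > held.py <<'E'
import sys
from h import *
c=np.load(sys.argv[1]+".npz"); zt=float(sys.argv[2]); X=float(sys.argv[3]);Y=float(sys.argv[4])
P=cloud(c).reshape(-1,3)*1000; hsv=cv2.cvtColor(c["frame"],cv2.COLOR_BGR2HSV).reshape(-1,3).astype(int)
uv=np.stack(np.meshgrid(np.arange(512),np.arange(384)),-1).reshape(-1,2)
b=(np.abs(P[:,0]-X)<60)&(np.abs(P[:,1]-Y)<60)
orange=(hsv[:,0]<30)&(hsv[:,1]>110)&(hsv[:,2]>70)
k=P[b&orange&(P[:,2]>zt+2)]; print("shaft",len(k),k.mean(0).round(1),"max",k[:,2].max().round(1),"min",k[:,2].min().round(1))
col=(uv[:,0]>204)&(uv[:,0]<308)&(uv[:,1]<296)
f=P[b&col&(np.abs(P[:,2]-zt)<4)&~orange]; r=rect(f/1000); print("face",len(f),r,f[:,2].mean())
A=np.c_[f[:,:2],np.ones(len(f))]; print("slope deg",np.degrees(np.linalg.lstsq(A,f[:,2],rcond=None)[0][:2]).round(2))
E
python3 held.py wput1 104 616 248
```

```text
shaft 501 [616.4 248.9 110.2] max 182.1 min 106.1
face 9319 ((615.7929077148438, 247.65048217773438), (56.36371612548828, 56.05060577392578), 76.6080551147461) 103.4619511127374
slope deg [-0.34 -0.19]
```

```bash
python3 -m pendant '[0.1,-0.3,0,2.3,0,-15,40,0,0,0,0,0,-20,40,0,0,0,0,0,-20,40,0,0,0,0,0,0,40]'; python3 d.py 618.2 248.5 20 -13.6
```

```text
t: 20.35
eef_pos: [0.6171, 0.2441, 0.0371]
orientation: [0.788, 0.616, -0.0, 0.0]
wrist_force: [-0.2, 0.0, -1.3]
gripper_width: 0.054
pos [617.1 244.1  37.1] d [  1.1   4.4 -17.1] rot [0.03 0.01 0.33] F [-0.2  0.  -1.3] w 54.0 t 20.35 q6 [11. 34. 85. -0. 61. 25.]
```

```bash
python3 -m pendant '[0,0,0.3,1,4,-8,40,0,0,0,0,0,0,40]'; python3 d.py 618.2 248.5 20 -13.6; python3 -m pendant '[0,0,0,0,0,0,40]'; python3 d.py 618.2 248.5 20 -13.6
```

```text
t: 20.55
eef_pos: [0.6183, 0.2471, 0.0298]
orientation: [0.787, 0.618, 0.0, 0.0]
wrist_force: [-1.3, -0.1, -1.6]
gripper_width: 0.0539
pos [618.3 247.1  29.8] d [-0.1  1.4 -9.8] rot [0.03 0.03 0.12] F [-1.3 -0.1 -1.6] w 53.9 t 20.55 q6 [12. 34. 85. -0. 61. 25.]
t: 20.65
eef_pos: [0.619, 0.247, 0.0307]
orientation: [0.787, 0.617, 0.001, 0.001]
wrist_force: [0.0, 1.0, -0.1]
gripper_width: 0.0536
pos [619.  247.   30.7] d [ -0.8   1.5 -10.7] rot [0.02 0.1  0.14] F [ 0.   1.  -0.1] w 53.6 t 20.65 q6 [12. 34. 85. -0. 61. 25.]
```

```bash
python3 -m pendant '[0,0,0.1,-0.8,1.5,-8,40,0,0,0,-0.3,0,-2,40]'; python3 d.py 618.2 248.5 20 -13.6;  python3 w.py wput2; python3 held.py wput2 36 618 248
```

```text
t: 20.85
eef_pos: [0.619, 0.2489, 0.022]
orientation: [0.786, 0.618, 0.002, 0.001]
wrist_force: [-0.8, -0.3, -0.1]
gripper_width: 0.0542
pos [619.  248.9  22. ] d [-0.8 -0.4 -2. ] rot [-0.02  0.28  0.03] F [-0.8 -0.3 -0.1] w 54.2 t 20.85 q6 [12. 35. 85. -0. 60. 25.]
[0.6192 0.2489 0.0222] yaw -13.632053570615724 w 0.0538
shaft 278 [619.3 249.3  41.1] max 46.3 min 38.0
face 8757 ((619.2125854492188, 248.4727325439453), (55.9034309387207, 54.79301834106445), 76.13842010498047) 33.1861803780916
slope deg [0.31 0.16]
```

View pics/wput2.png

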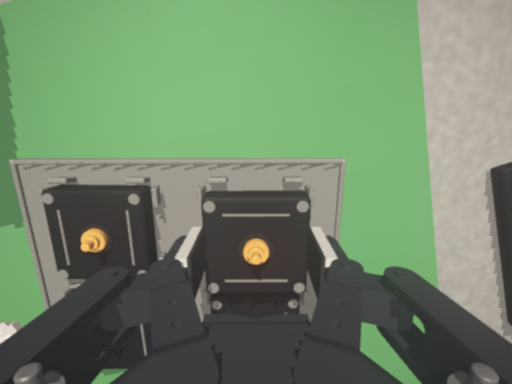

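The far ribs at columns 217 and 293 straddle the movement, whose centre is at column 256, so it is aligned. Lowering in small steps.

```bash
python3 -m pendant '[0,0.3,0,-1,-0.3,-5,40,0,0.1,0,-0.4,0,-3,40]'; python3 d.py 618.2 248.5 9 -13.6;  python3 -m pendant '[0,0.1,0,-0.4,0,-3,40]'; python3 d.py 618.2 248.5 9 -13.6
```

```text
t: 21.1
eef_pos: [0.6183, 0.2488, 0.0144]
orientation: [0.786, 0.618, -0.0, -0.001]
wrist_force: [-0.6, 0.3, -1.3]
gripper_width: 0.0539
pos [618.3 248.8  14.4] d [-0.1 -0.3 -5.4] rot [-0.03 -0.05  0.02] F [-0.6  0.3 -1.3] w 53.9 t 21.1 q6 [12. 36. 85.  0. 59. 25.]
t: 21.2
eef_pos: [0.6179, 0.2488, 0.0112]
orientation: [0.786, 0.618, -0.001, -0.001]
wrist_force: [0.3, 0.7, -0.5]
gripper_width: 0.0538
pos [617.9 248.8  11.2] d [ 0.3 -0.3 -2.2] rot [-0.03 -0.16  0.02] F [ 0.3  0.7 -0.5] w 53.8 t 21.2 q6 [12. 36. 85.  0. 59. 25.]
```

```bash
python3 -m pendant '[0,-0.1,0,0.2,-0.2,-1.5,40]'; python3 d.py 618.2 248.5 8.5 -13.6;  python3 -m pendant '[0,0,0,0,0,-1.5,40]'; python3 d.py 618.2 248.5 8.5 -13.6;python3 -m pendant '[0,0,0,0,0,-1.2,40]'; python3 d.py 618.2 248.5 8.5 -13.6
```

```text
t: 21.3
eef_pos: [0.6178, 0.2486, 0.0091]
orientation: [0.786, 0.618, -0.001, -0.001]
wrist_force: [0.0, -0.2, -0.2]
gripper_width: 0.0539
pos [617.8 248.6   9.1] d [ 0.4 -0.1 -0.6] rot [-0.02 -0.1   0.01] F [ 0.  -0.2 -0.2] w 53.9 t 21.3 q6 [12. 36. 85.  0. 59. 25.]
t: 21.4
eef_pos: [0.6179, 0.2486, 0.0084]
orientation: [0.786, 0.618, -0.001, -0.001]
wrist_force: [-6.9, -1.9, 17.2]
gripper_width: 0.0539
pos [617.9 248.6   8.4] d [ 0.3 -0.1  0.1] rot [-0.02 -0.1   0.01] F [-6.9 -1.9 17.2] w 53.9 t 21.4 q6 [12. 36. 85.  0. 59. 25.]
t: 21.5
eef_pos: [0.6179, 0.2486, 0.0085]
orientation: [0.786, 0.618, -0.001, -0.001]
wrist_force: [-5.5, -2.2, 11.2]
gripper_width: 0.0545
pos [617.9 248.6   8.5] d [ 0.3 -0.1  0. ] rot [ 0.   -0.13 -0.  ] F [-5.5 -2.2 11.2] w 54.5 t 21.5 q6 [12. 36. 85.  0. 59. 25.]
```

It seats at z = 8.4, exactly as expected for the floor. Releasing and lifting.

```bash
python3 -m pendant '[0,0,0,0,0,0,70,0,0,0,0,0,0,70,0,0,0,0,0,0,70]'; python3 d.py 618.2 248.5 8.5 -13.6; python3 -m pendant '[0,0,0,-0.5,0,8,70,0,0,0,0,0,20,70,0,0,0,0,0,35,70,0,0,0,0,0,40,70,0,0,0,0,0,40,70,0,0,0,0,0,30,70]';python3 w.py wfin; python3 tray.py wfin
```

```text
t: 21.8
eef_pos: [0.6185, 0.2487, 0.0091]
orientation: [0.786, 0.618, -0.0, -0.0]
wrist_force: [0.9, -0.5, -0.2]
gripper_width: 0.07
pos [618.5 248.7   9.1] d [-0.3 -0.2 -0.6] rot [-0.02 -0.05 -0.  ] F [ 0.9 -0.5 -0.2] w 70.0 t 21.8 q6 [12. 36. 85.  0. 59. 25.]
t: 22.4
eef_pos: [0.6121, 0.2473, 0.1825]
orientation: [0.786, 0.618, -0.006, -0.003]
wrist_force: [-0.0, 0.4, 0.0]
gripper_width: 0.0699
[0.6148 0.248  0.1886] yaw -13.60815586645549 w 0.0699
mat z 0.00017309032874342702
tray 9176 ((566.6624755859375, 225.73379516601562), (155.16644287109375, 196.8681640625), 76.5951919555664)
mv (618, 250) 2232 [616.3 241.7] [68.8 55.8] 76.5 mean [617.8 248.7  19.5] 22.8
mv (531, 270) 2211 [529.1 262.3] [70. 56.] 76.4 mean [531.5 270.1  19.6] 22.3
mv (602, 184) 1906 [604.  189.9] [71.1 55.4] 77.7 mean [603.4 184.4  19.5] 22.9
mv (514, 205) 1509 [516.3 210.8] [71.2 56. ] 77.8 mean [519.9 209.1  19.5] 22.7
shaft (618, 250) 49 [618.  248.5] [9.2 8.9] 6.8 mean [618.  248.4  28.2] 32.5
shaft (531, 270) 42 [530.9 269.1] [ 6.4 10.8] 18.4 mean [531.3 269.8  28.4] 33.0
shaft (602, 184) 41 [601.8 183.1] [8.  9.7] 8.5 mean [602.5 182.8  28.3] 32.2
shaft (514, 205) 10 [516.5 206.2] [2.  8.3] 81.9 mean [515.7 206.4  26.2] 27.0
```

View pics/wfin.png

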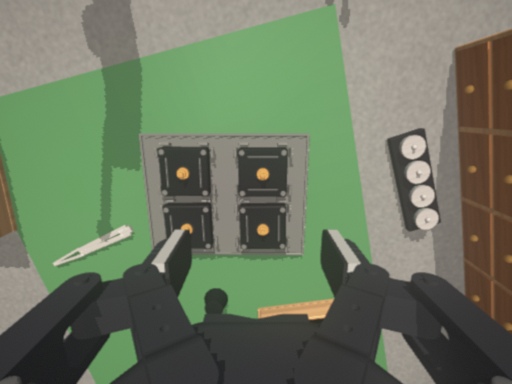

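All four tray movements now show equal height (19.5 mm) and shaft tips (about 32 mm). The new one at pixel (262,173) is within 1 mm of its pocket centre. One last look at the whole scene.

```bash
python3 -m pendant '[0,0,0,0,0,0,70,0,0,0,0,0,0,70]'; python3 - <<'E'
from h import *
from cell import viewer
c=viewer.read_camera("scene"); cv2.imwrite("pics/end.png",c["frame"])
P=cloud(c).reshape(-1,3)*1000
b=(np.abs(P[:,0]-631)<45)&(np.abs(P[:,1]-1)<35)&(P[:,2]>17)&(P[:,2]<23)
f=P[b]; print(len(f),f.mean(0).round(1),rect(f/1000))
b=(np.abs(P[:,0]-631)<45)&(np.abs(P[:,1]-1)<35)&(P[:,2]>25); print(P[b].mean(0),P[b][:,2].max())
E
```

```text
t: 22.65
eef_pos: [0.6161, 0.2483, 0.1922]
orientation: [0.786, 0.618, 0.0, -0.0]
wrist_force: [0.4, -0.1, 0.1]
gripper_width: 0.0705
305 [635.3   2.4  20.2] ((634.0907592773438, 0.22533798217773438), (58.525367736816406, 56.47057342529297), 85.18927001953125)
[633.61923839   1.44247721  34.50875463] 45.89699967118162
```

View pics/end.png

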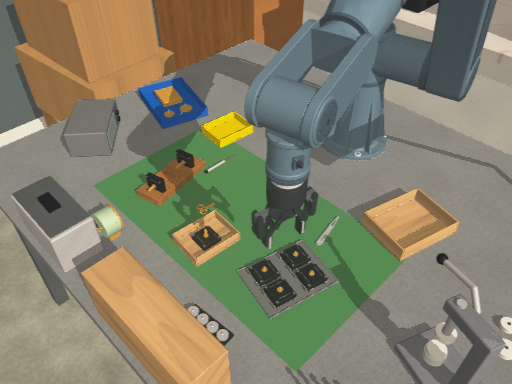

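The long-shafted movement lies flat in the box at pixel (207,236), the tray is complete, and the rack's outer two and the tools are in place. Handing in.

```bash
python3 -c "
from cell import env; print(env.job_done())"
```

```text
the job is handed in; nothing more can be done
None
```

The swap is done and handed in at about 22.7 s of the 64 s allowed; no verdict was reported.

**What I did:**
- I lowered the long-shafted movement, shaft up, into the returns box.
- I took the short-shafted movement from the rack's middle groove and leaned it back about 34° onto the mat. When I let go it settled flat on its back.
- I then took it again by its sides and lowered it into the free pocket.

**Last checks:**
- **Tray:** the new movement is within about 1 mm of the pocket centre. Its top is at 19.5 mm and its shaft tip at 32.5 mm, the same as the others.
- **Box:** the long-shafted movement lies flat about 3 mm from the centre, with its shaft tip at 46 mm.
- **Rest of the scene:** the outer two rack movements and the tools looked undisturbed in the final picture. I judged these by eye and did not measure them. The gripper was open and clear, at z = 0.19 m.

**Not as planned:** setting the movement on the mat gave one brief 80 N wrist-force reading. That is under the 120 N limit, and I eased off before letting go. The scene camera disagreed with the wrist camera by about 2–3 mm, so I used the wrist camera for the tray and stock-movement fits.

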